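Seat a mortar prism in the comparator corner and hold it there

ROBOT

A 7-joint arm with a two-finger parallel gripper is mounted at the origin on the work surface. World frame = base frame: x ahead of the robot, y to its left, z up, the work surface at z = 0. Lengths are in m, angles in rad, forces in N, time in s.
With the tool pointing down it reaches from about 0.425 to 0.825 m from the base axis. Payload 3.6 kg.
Tool frame: the origin (TCP) lies at the very end of the fingers, on their centre line; the grasp point (between the pads) lies 19 mm behind it (arm.pinch_z is the z of the grasp point in the tool frame, in m); z points along the fingers, y is the line along which they close (so a half turn about z gives the same grasp; the last joint's range is limited). The gripper opens to 85 mm and grips with 20 to 120 N. Pads are 22 mm wide; open, the fingers measure 114 mm over their backs; the gripper's body (76 mm by 85 mm) begins 54 mm behind the grasp point. The pads swing forward as they close: fully open they stand 13 mm farther back than shut.
Start: joints at [-1.216, 0.615, -0.013, 1.423, 0.008, 1.103, -0.04], TCP at [0.242, 0.603, 0.231] pointing down, gripper open.
Joint ranges: [-3.12, 3.12], [-0.3, 2.06], [-1.34, 1.32], [0.26, 2.42], [-1.36, 4.5], [0.01, 1.98], [-2.84, 2.84]. Speed limits (rad/s): [2.79, 2.79, 3.14, 3.14, 3.14, 3.14, 3.14].

INTERFACE

Orientations are given as a rotation vector (axis times angle).
In Python, from cell import monitor, eyes, workorder, arm gives the robot as it stands. The module is installed in compiled form; this text tells all that it offers.
- The arm moves only by the shell command python3 -m pendant 'ROWS' [FORCE]. ROWS is JSON, a list of rows, each a list of 3 entries, a list of its own where there are three numbers: the shift along the world's x, y, z in m, then the turn about the world's z in degrees, then the finger opening in m, from 0 to 0.0854. A call has 1 to 10 rows; each row is the pose to reach, as a shift and turn from the pose commanded when the call began; what a row does not reach only later rows make up. A row lasts 1/12 s, in which the tool goes at most 41.7 mm and 7.16 degrees, less where a joint would pass 70% of its speed; a pose out of reach is approached as far as the arm can. A call with a gripper value outside its range is refused whole. The fingers move at their own pace and stop on an object; FORCE is the grip in N (left out, the last holds). Time passes only in rows, so rows that repeat a pose let the fingers close. It gives the time, the measured TCP pose, the force, the opening and the grip force at its end, in the units of the state.
- monitor.read_state(): the state, without advancing time (a new reading comes with each control period).
- eyes.snapshot(name): name is "scene" or "top" or "wrist"; returns a dict with "color" (384x512x3 uint8, red, green, blue), "z_map" (384x512 float32, m along the optical axis (not along the pixel's ray), 0 where there is no reading), "mtx" (3x3 intrinsics, pixels), "k1" (the pictures are not rectified: a ray, as slopes to the right and down, at radius r is drawn at 1 + k1 r^2 times it, then the intrinsics apply), "R" (3x3) and "t" (3): a world point X has camera coordinates R X + t. Camera axes: x right, y down, z forward; pixel columns grow to the right and rows downward; lengths in m; the calibration is good to about 2 mm. A picture is of the moment at which its call begins.
- workorder.finish_job(): hands the job in; it is judged then, once.
The state is a dict: "time_s": time; "qpos": joint angles; "qvel": joint speeds; "effort": joint torques, N m; "ee_pos": TCP position; "tool_rot": TCP orientation; "wrist_force": force on the tool from outside, world axes, zero at the start; "wrist_torque": the same for the moment, N m; "width": finger opening in m; "grip_force": force on a finger pad.
Only numpy, scipy, OpenCV 4.12 (cv2) and the standard library are available. Lean on these libraries where they do the work, as an engineer would, in place of code of your own. Each camera call takes 0.05 s, during which the arm holds its last target. There are 200 camera calls.

TASK

Pick up the long mortar prism from the bench, keeping the same face down, and lay it gently, flat on the grey comparator bed, then press it snugly into the corner so that it bears on the side stop and on the end stop at the same time, and finish while still holding it pressed there with the fingers. The mortar is young: take it with a light grip (well under 60 N) and keep the push on each stop below about 40 N. Leave the other specimens and lab things where they are.

Things in the scene. Friction and masses are not known exactly. Their poses are not given: they have to be found in the camera images.
- prism: the mortar prism, a bare grey bar 160 x 40 x 40 mm (x, y, z), about 0.56 kg (may be a quarter more or less), the only long specimen on the bench. Origin: centre of its underside; x runs along its length, z up. Its two ends are alike, either may go to the end stop.
- bed: the comparator bed, bolted down: a grey plate 210 x 90 x 18 mm (x, y, z), origin at the centre of its underside on the bench, with an 85 mm long, 50 mm wide tail of the same height running on from its +x end. The tail carries a dial gauge lying face up (58 mm across, its centre 146 mm from the origin in +x and at y = -11 mm, top 70 mm above the bench). The top surface (18 mm above the bench) is free except for the stops.
- side_stop: the side stop: two rigid steel blocks in line along the bed's -y long edge, each 24 mm long, 14 mm thick, standing 24 mm above the bed's top, with bearing faces that look to the bed's +y at y = -31 mm; their centres are at x = -53 and x = +63 mm, so a 92 mm gap is left between them for a finger. Origin and axes as bed.
- end_stop: the end stop: one rigid steel block near the bed's +x end, 14 mm thick in x, 34 mm wide, with a bearing face that looks to the bed's -x at x = +85 mm; it stands 24 mm above the bed's top and a small 14 mm wide bracket on it reaches 46 mm above the bed's top. Origin and axes as bed.
- corner (a point): the corner where the planes of the side stop's face, the end stop's face and the bed's top meet; axes as the bed's (x towards the end stop, -y towards the side stop, z up). The seated prism lies along x with its underside centre at x = -80, y = +20, z = 0 mm from here.
- cube: a bare mortar cube, 50 mm, bystander. Origin: centre of its underside
- core: a bare mortar cylinder standing upright, 50 mm across and 80 mm high, bystander. Origin: centre of its underside
- tin: an open steel sample tin, 70 mm across, 50 mm high, bystander. Origin: centre of its underside
- weight: a brass weight with a knob, 48 mm across, 70 mm high, bystander. Origin: centre of its underside
- brush: a hand brush with a wooden handle lying on the bench, 200 mm long along its x, 42 mm wide, 20 mm high, bystander. Origin: middle of its length, on the bench
- slot_gauge: a flat slotted aluminium thickness gauge, 100 x 220 x 5 mm, bystander. Origin: centre of its underside
- mould: an open square steel mould, 90 x 90 x 50 mm, bystander. Origin: centre of its underside
There are look-alikes about, which are no part of the job. What is shaped like the prism but purple or yellow is not meant.

How it is judged:
On the way, in this order (a step that is already met when the one before it is completed fails the run):
1. the prism is lifted clear of the bench in the fingers (height (world z) of prism above 0.024 m and contact force between the fingers and prism above 2 N), for 0.1 s.
2. the prism bears on both stops at once (contact force between prism and side_stop above 1.5 N and contact force between prism and end_stop above 1.5 N), for 0.3 s.
At the end, for the whole second after the job is handed in: the prism lies flat on the bed (within 3 mm in height, 2 degrees of tilt), square to the stops (2 degrees), within 3 mm of its seated place, at rest, and is held by the fingers so that it presses with more than 1.5 N on the side stop and more than 1.5 N on the end stop through the last second (all of step 2 and contact force between the fingers and prism above 1.5 N and x of prism in the frame of corner between -0.083 and -0.077 m and y of prism in the frame of corner between 0.017 and 0.023 m and z of prism in the frame of corner between -0.003 and 0.003 m and angle between the x axis of prism and the x axis of bed, either way round below 0.035 rad and angle between prism's own z axis and vertical below 0.035 rad and linear speed of prism below 0.01 m/s); the arm keeps its last pose, push and grip.
It fails at once if the prism is squeezed with more than 60 N by a finger (contact force between the fingers and prism above 120 N).
It fails at once if the prism is pushed on a stop with more than 40 N (contact force between prism and side_stop above 40 N or contact force between prism and end_stop above 40 N).
It fails at once if the prism is dropped or rammed onto the bed (over 80 N on bed and stops together) (contact force between prism and bed above 80 N).
It fails at once if another specimen or lab thing is moved by more than 20 mm (distance of any of cube, core, tin, weight, brush, slot_gauge, mould from where it was at the start of the episode above 0.02 m).
It also fails if it takes over 54 s, if anything falls off the work surface, if the arm or the gripper's body presses on something with over 40 N, if the wrist force passes 120 N, or if a joint passes its speed limit or range.

## Working session

There is one attempt and no reset: what is moved stays moved. The work goes in short steps, Python scripts to look and compute and a shell command to move; the robot and the scene stay as the last step left them, time stands still between calls to the robot, and variables do not carry over. Pictures are saved under pics/ and viewed, at most 10 in all, crops included, and the job is handed in when it is done.

```bash
mkdir -p pics
cat > h.py <<'E'
import numpy as np, cv2
from cell import monitor, eyes, workorder, arm
def snap(n,f=None):
    s=eyes.snapshot(n)
    if f: cv2.imwrite('pics/'+f,s['color'][:,:,::-1])
    return s
def cast(s,uv,z):
    """pixels -> world points on plane z"""
    uv=np.asarray(uv,float).reshape(-1,1,2); k=np.array([s['k1'],0,0,0,0.])
    n=cv2.undistortPoints(uv,s['mtx'],k).reshape(-1,2)
    d=np.c_[n,np.ones(len(n))]@s['R']; c=-s['R'].T@s['t']
    return c+d*((z-c[2])/d[:,2])[:,None]
def cloud(s):
    h,w=s['z_map'].shape; u,v=np.meshgrid(np.arange(w),np.arange(h))
    n=cv2.undistortPoints(np.stack([u,v],-1).reshape(-1,1,2).astype(float),s['mtx'],np.array([s['k1'],0,0,0,0.])).reshape(-1,2)
    d=np.c_[n,np.ones(len(n))]*s['z_map'].reshape(-1,1)
    return ((d-s['t'])@s['R']).reshape(h,w,3)
E
python3 - <<'E'
from h import *
a=snap('top','top0.png');b=snap('scene','scene0.png')
np.savez('top0.npz',**a); print(a['mtx'],a['k1'],-a['R'].T@a['t']); print(monitor.read_state(),arm.pinch_z)
E
```

```text
[[360.93263154   0.         253.4024556 ]
 [  0.         360.93263154 186.51138222]
 [  0.           0.           1.        ]] 0.01032502634625661 [ 0.42668378 -0.07151839  1.32218558]
{'time_s': 0.1, 'qpos': array([-1.21547944,  0.61582564, -0.01255073,  1.42477242,  0.00808057,
        1.10336198, -0.04041783]), 'qvel': array([ 0.00089086, -0.00205083,  0.00036808, -0.00202758,  0.0010517 ,
       -0.00141917,  0.00023384]), 'effort': array([ 1.78048889e-03, -4.70382357e+01,  2.60531707e-01, -1.71571541e+01,
        1.01432196e-02,  5.83823305e-03,  7.49504096e-06]), 'ee_pos': array([0.241955  , 0.6025457 , 0.23024092]), 'tool_rot': array([-0.59606801, -3.08412657,  0.00358738]), 'wrist_force': array([-0.33195162,  1.33480249,  1.52362414]), 'wrist_torque': array([-0.02150493, -0.0058064 ,  0.00516852]), 'grip_force': 0.0, 'width': 0.08552427951453288} -0.0187
```

View pics/top0.png

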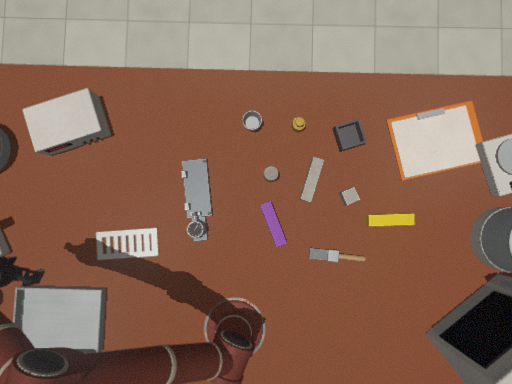

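View pics/scene0.png

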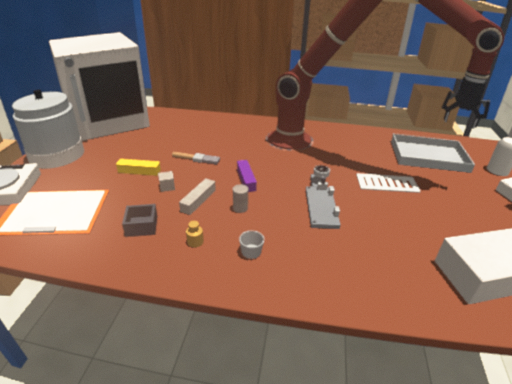

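The top view shows the grey prism at about (313,180). The bed plate is at (197,187) with its dial at (196,229), and the side-stop blocks are on its left edge at (185,174) and (187,208). The core is at (271,173) and the cube at (350,196).

```bash
cat > m.py <<'E'
from h import *
def rect(s,P,m,z,seed):
    n,l,st,c=cv2.connectedComponentsWithStats(m.astype(np.uint8)); k=l[seed[1],seed[0]]
    if k==0: print('seed empty'); return
    v,u=np.nonzero(l==k); p=cast(s,np.c_[u,v],z)[:,:2]
    (c,(w,h),a)=cv2.minAreaRect((p*1000).astype(np.float32)); a=a if w>h else a+90
    print('n',len(u),'c',np.round(c,1),'size',round(w,1),round(h,1),'ang long axis',round(a,1)); return p
E
python3 - <<'E'
from m import *
s=dict(np.load('top0.npz')); P=cloud(s); Z=P[...,2]
print('prism z',Z[175:186,311:316].round(3).tolist()[5],'bed',Z[190:193,192:204].round(3).tolist()[1],'bench',Z[150,220:226])
hsv=cv2.cvtColor(s['color'],cv2.COLOR_RGB2HSV)
grey=hsv[...,1]<90
rect(s,P,grey,0.04,(313,180))
rect(s,P,grey&(Z>.02),0.04,(313,180))
m=grey.copy(); m[218:]=0
p=rect(s,P,m,0.018,(200,200))
rect(s,P,grey,0.018,(200,200))
for nm,sd,z in(('core',(271,173),.08),('cube',(350,196),.05)): rect(s,P,grey,z,sd)
x=cv2.resize(s['color'][145:250,160:370],None,fx=3.8,fy=3.8,interpolation=cv2.INTER_CUBIC); cv2.imwrite('pics/crop.png',x[:,:,::-1])
E
```

```text
prism z [0.04, 0.041, 0.044, 0.038, 0.039] bed [0.019, 0.02, 0.017, 0.018, 0.017, 0.016, 0.011, 0.018, 0.017, 0.019, 0.018, 0.013] bench [-0.00104903 -0.00454159 -0.00517024 -0.00261528  0.00817623 -0.00054667]
n 555 c [ 539.8 -262.5] size 43.5 161.1 ang long axis 164.0
n 531 c [ 539.8 -263.5] size 41.7 160.5 ang long axis 164.1
n 1539 c [497.1 151.9] size 214.0 99.1 ang long axis 7.7
n 1955 c [456.5 146.4] size 296.0 99.1 ang long axis 7.7
n 188 c [ 551.8 -116.9] size 52.1 48.4 ang long axis 1.5
n 254 c [ 482.6 -394.8] size 54.3 58.4 ang long axis 117.2
```

View pics/crop.png

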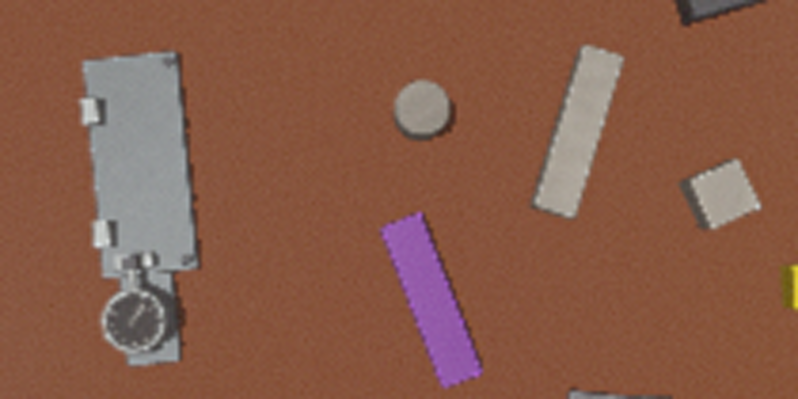

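```bash
python3 -m pendant '[[[0.02,-0.03,0.01],0,0.085],[[0.05,-0.065,0.02],0,0.085],[[0.08,-0.1,0.03],1,0.085],[[0.1,-0.14,0.04],2,0.085],[[0.12,-0.18,0.05],3,0.085],[[0.14,-0.22,0.06],4,0.085],[[0.16,-0.26,0.07],6,0.085],[[0.18,-0.3,0.08],6,0.085],[[0.2,-0.33,0.08],6,0.085],[[0.22,-0.36,0.08],6,0.085]]' 30
python3 -m pendant '[[[0.01,-0.03,0],0,0.085],[[0.02,-0.05,0],0,0.085],[[0.02,-0.06,0],0,0.085],[[0.02,-0.06,0],0,0.085],[[0.02,-0.06,0],0,0.085]]'
python3 - <<'E'
from m import *
s=snap('wrist','w1.png'); np.savez('w1.npz',**s); print(-s['R'].T@s['t'])
t=dict(np.load('top0.npz'))
q=np.array([[82,62],[177,55],[197,268],[103,275]])/3.8+[160,145]
print(cast(t,q,.018)[:,:2].round(4))
E
```

```text
time_s: 0.93
ee_pos: [0.4521, 0.258, 0.3113]
tool_rot: [0.433, 3.111, 0.001]
wrist_force: [0.9, -0.5, -0.7]
width: 0.0849
grip_force: 0.0
time_s: 1.35
ee_pos: [0.4707, 0.201, 0.3102]
tool_rot: [-0.432, -3.11, -0.001]
wrist_force: [-0.9, 0.6, 0.2]
width: 0.0852
grip_force: 0.0
[0.40650322 0.2193801  0.45281707]
[[0.5938 0.2074]
 [0.603  0.1165]
 [0.4002 0.0902]
 [0.3911 0.1792]]
```

View pics/w1.png

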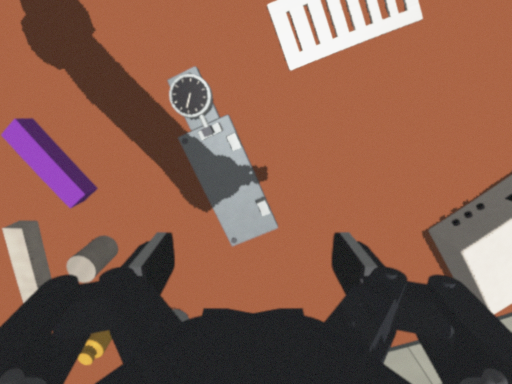

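The wrist view shows the bed from about (180,140) and (230,117) at the end-stop end to (233,244) and (276,228) at the far end. The stops are on its right edge and the dial is at (190,96).

Run:
```python
from m import *
s=dict(np.load('w1.npz'))
q=cast(s,[[276,228],[233,244],[180,139],[230,117]],.018)[:,:2]; print(q.round(4),q.mean(0))
v=(q[0]+q[1]-q[2]-q[3])/2; print(np.linalg.norm(v),np.degrees(np.arctan2(v[1],v[0])),np.linalg.norm(q[0]-q[1]),np.linalg.norm(q[3]-q[2]))
# side stop top rims (z=.042) : bright white pixels
hsv=cv2.cvtColor(s['color'],cv2.COLOR_RGB2HSV); m=((hsv[...,2]>205)&(hsv[...,1]<40)).astype(np.uint8); m[:, :150]=0
m[:100]=0;m[250:]=0;m[:,300:]=0
n,l,st,c=cv2.connectedComponentsWithStats(m)
for i in range(1,n):
    if st[i,4]>15: print(st[i],c[i],cast(s,[c[i]],.042)[0,:2].round(4))
```

```text
[[0.5966 0.2088]
 [0.6054 0.1274]
 [0.4056 0.0993]
 [0.3952 0.1865]] [0.50067546 0.15549058]
0.20213240394749102 7.154976488723977 0.08184530419127768 0.08788527388588724
[193 100  17  16  38] [203.26315789 107.92105263] [0.3724 0.1542]
[201 115   6  12  31] [203.35483871 120.87096774] [0.3902 0.1485]
[213 123   8  11  54] [216.27777778 127.68518519] [0.405 0.164]
[199 131   6   9  27] [201.14814815 135.14814815] [0.4092 0.1387]
[227 133  14  18 137] [233.7080292  141.75182482] [0.4322 0.1831]
[258 202  12  14  97] [263.44329897 208.16494845] [0.547  0.1985]
```

```bash
python3 -m pendant '[[[0.0,-0.02,0],0,0.085],[[0.01,-0.06,0],0,0.085],[[0.015,-0.1,-0.01],0,0.085],[[0.02,-0.14,-0.02],0,0.085],[[0.03,-0.18,-0.03],0,0.085],[[0.035,-0.22,-0.04],0,0.085],[[0.04,-0.26,-0.05],0,0.085],[[0.045,-0.3,-0.06],0,0.085],[[0.05,-0.335,-0.07],0,0.085],[[0.055,-0.37,-0.08],0,0.085]]' 30
python3 -m pendant '[[[0.005,-0.035,-0.01],0,0.085],[[0.01,-0.065,-0.02],0,0.085],[[0.014,-0.085,-0.03],0,0.085],[[0.014,-0.094,-0.04],0,0.085],[[0.014,-0.094,-0.05],0,0.085],[[0.014,-0.094,-0.05],0,0.085],[[0.014,-0.094,-0.05],0,0.085]]'
python3 - <<'E'
from m import *
s=snap('wrist','w2.png'); st=monitor.read_state(); print(st['ee_pos'],st['tool_rot'],-s['R'].T@s['t'])
P=cloud(s);hsv=cv2.cvtColor(s['color'],cv2.COLOR_RGB2HSV); m=(hsv[...,1]<90)&(hsv[...,2]>60)&(abs(P[...,2]-.04)<.006)
m&=(abs(P[...,0]-.54)<.13)&(abs(P[...,1]+.263)<.1)
n,l,stt,c=cv2.connectedComponentsWithStats(m.astype(np.uint8)); k=1+np.argmax(stt[1:,4]); u=c[k].astype(int)
rect(s,P,m,.04,u); print(u)
E
```

```text
time_s: 2.23
ee_pos: [0.5277, -0.1692, 0.2298]
tool_rot: [0.427, 3.112, 0.002]
wrist_force: [0.2, 1.1, -0.8]
width: 0.085
grip_force: 0.0
time_s: 2.82
ee_pos: [0.5411, -0.2605, 0.1797]
tool_rot: [-0.427, -3.111, -0.005]
wrist_force: [0.5, 0.2, 0.2]
width: 0.0851
grip_force: 0.0
[ 0.54148415 -0.26096885  0.18053047] [-0.42711622 -3.11229444 -0.00326495] [ 0.47684982 -0.24258134  0.32234061]
n 5288 c [ 540.2 -261.6] size 39.9 158.7 ang long axis 164.0
[250 174]
```

View pics/w2.png

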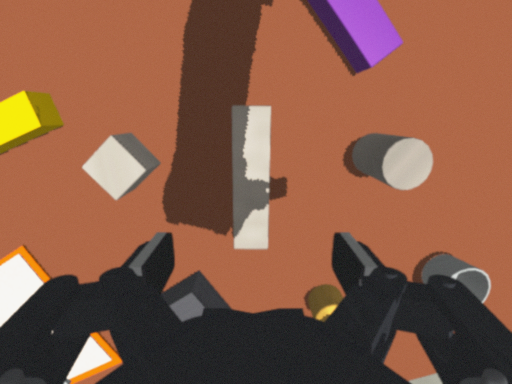

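The wrist view shows the prism squarely between the fingers, centred at about (250,177), and its measured size agrees with the given one. Descending to grip it.

```bash
python3 -m pendant '[[[-0.001,-0.001,-0.02],0,0.085],[[-0.001,-0.001,-0.05],0,0.085],[[-0.001,-0.001,-0.08],0,0.085],[[-0.001,-0.001,-0.11],0,0.085],[[-0.001,-0.001,-0.135],0,0.085],[[-0.001,-0.001,-0.155],0,0.085],[[-0.001,-0.001,-0.165],0,0.085],[[-0.001,-0.001,-0.171],0,0.085],[[-0.001,-0.001,-0.171],0,0.085],[[-0.001,-0.001,-0.171],0,0.085]]' 30
python3 -m pendant '[[[0,0,0],0,0.06],[[0,0,0],0,0.05],[[0,0,0],0,0.045],[[0,0,0],0,0.04],[[0,0,0],0,0.035],[[0,0,0],0,0.03],[[0,0,0],0,0.03],[[0,0,0],0,0.03],[[0,0,0],0,0.03]]' 30
```

```text
time_s: 3.7
ee_pos: [0.5407, -0.2651, 0.0107]
tool_rot: [0.432, 3.109, -0.001]
wrist_force: [0.2, -0.9, -0.5]
width: 0.0849
grip_force: 0.0
time_s: 4.45
ee_pos: [0.5406, -0.2642, 0.0104]
tool_rot: [0.432, 3.11, 0.002]
wrist_force: [0.5, 3.3, 6.4]
width: 0.0395
grip_force: 32.6
```

```bash
python3 -m pendant '[[[0,0,0.005],0,0.03],[[0,0,0.015],0,0.03],[[0,0,0.03],0,0.03],[[0,0,0.045],0,0.03],[[0,0,0.06],0,0.03],[[0,0,0.08],0,0.03],[[0,0,0.1],0,0.03],[[0,0,0.12],0,0.03],[[0,0,0.13],0,0.03],[[0,0,0.13],0,0.03]]'
python3 -m pendant '[[[0,0.01,0],0,0.03],[[0,0.03,0],2,0.03],[[-0.01,0.06,0],4,0.03],[[-0.01,0.09,0],7,0.03],[[-0.01,0.12,0],10,0.03],[[-0.01,0.15,0],13,0.03],[[-0.01,0.18,0],16,0.03],[[-0.02,0.21,0],19,0.03],[[-0.02,0.24,0],22,0.03],[[-0.02,0.27,0],23,0.03]]'
python3 -m pendant '[[[0,0.03,0],0,0.03],[[0,0.06,0],0,0.03],[[-0.01,0.085,0],0,0.03],[[-0.01,0.11,0],0,0.03],[[-0.015,0.13,0],0,0.03],[[-0.017,0.145,0],0,0.03],[[-0.017,0.151,0],0,0.03],[[-0.017,0.151,0],0,0.03],[[-0.017,0.151,0],0,0.03],[[-0.017,0.151,0],0,0.03]]'
python3 - <<'E'
from m import *
s=snap('wrist','w3.png'); np.savez('w3.npz',**s); st=monitor.read_state(); print(st['ee_pos'],st['tool_rot'],st['wrist_force'],-s['R'].T@s['t'])
E
```

```text
time_s: 5.28
ee_pos: [0.5404, -0.2664, 0.1417]
tool_rot: [0.434, 3.107, -0.003]
wrist_force: [0.5, -0.9, -6.0]
width: 0.0392
grip_force: 31.6
time_s: 6.12
ee_pos: [0.5168, 0.0067, 0.1376]
tool_rot: [0.199, -3.13, -0.001]
wrist_force: [0.7, -0.7, -4.8]
width: 0.0398
grip_force: 31.6
time_s: 6.95
ee_pos: [0.5025, 0.1536, 0.1389]
tool_rot: [0.191, -3.135, 0.003]
wrist_force: [-0.6, 0.6, -6.8]
width: 0.0393
grip_force: 31.6
[0.50273252 0.15361805 0.13912418] [ 1.90534252e-01 -3.13504913e+00  2.66314334e-03] [-0.09617985  0.37277209 -5.032015  ] [0.43628248 0.14604366 0.28149619]
```

View pics/w3.png

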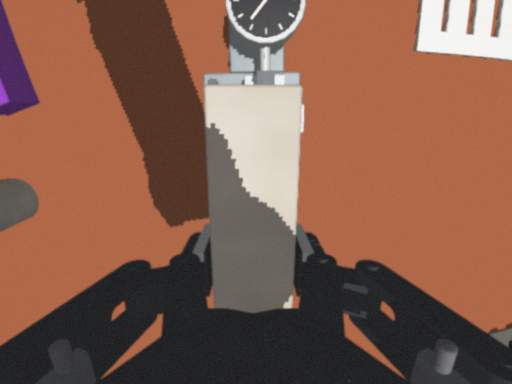

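The wrist view shows the prism held from (253,86) to (255,308), in line with the bed. The bed's end edge runs along row 74 from (207,74) to (299,74). One side-stop block peeks out at (302,118).

Run:
```python
from m import *
s=dict(np.load('w3.npz'))
a=np.radians(187.5); E=np.array([[np.cos(a),np.sin(a)],[-np.sin(a),np.cos(a)]]); o=np.array([.499,.1535])
def b(uv,z): return ((cast(s,uv,z)[:,:2]-o)@E.T*1000).round(1)
print('prism top, bed frame (ends/sides)',b([[207,86],[300,86],[213,308],[294,308]],.1687).tolist())
print('bed end edge (exp x=105,y=45/-45)',b([[206,74],[299,74]],.018).tolist())
print('stop block outer edge exp (51..75,-45)',b([[304,107],[304,130]],.042).tolist())
print('tcp',((np.array([.5027,.1536])-o)@E.T*1000))
```

```text
prism top, bed frame (ends/sides) [[75.8, 17.3], [75.5, -19.7], [-28.5, 20.2], [-28.9, -20.6]]
bed end edge (exp x=105,y=45/-45) [[103.3, 42.0], [102.5, -43.7]]
stop block outer edge exp (51..75,-45) [[72.1, -44.9], [52.6, -45.5]]
tcp [-3.68139861  0.38380243]
```

```bash
python3 -m pendant '[[[0,0,-0.015],0.5,0.03],[[0,0,-0.035],0.5,0.03],[[0,0,-0.055],0.5,0.03],[[0,0,-0.07],0.5,0.03],[[0,0,-0.083],0.5,0.03],[[0,0,-0.092],0.5,0.03],[[0,0,-0.098],0.5,0.03],[[0,0,-0.101],0.5,0.03],[[0,0,-0.102],0.5,0.03],[[0,0,-0.102],0.5,0.03]]'
python3 -m pendant '[[[0,0,-0.001],0,0.03],[[0,0,-0.002],0,0.03],[[0,0,-0.003],0,0.03],[[0,0,-0.004],0,0.03],[[0,0,-0.005],0,0.03],[[0,0,-0.005],0,0.03],[[0,0,-0.005],0,0.03]]'
```

```text
time_s: 7.83
ee_pos: [0.5031, 0.1557, 0.0378]
tool_rot: [-0.208, 3.134, 0.0]
wrist_force: [-1.2, -1.9, -6.4]
width: 0.0394
grip_force: 31.5
time_s: 8.42
ee_pos: [0.5026, 0.1558, 0.0324]
tool_rot: [0.209, -3.135, 0.0]
wrist_force: [0.8, -0.2, -6.5]
width: 0.0397
grip_force: 31.6
```

```bash
for i in 1 2 3; do python3 -m pendant '[[[0,0,-0.0008],0,0.03],[[0,0,-0.0015],0,0.03],[[0,0,-0.0015],0,0.03],[[0,0,-0.0015],0,0.03]]' | egrep 'ee_pos|wrist_f'; done
```

```text
ee_pos: [0.5026, 0.1558, 0.0309]
wrist_force: [-0.3, -0.2, -5.5]
ee_pos: [0.5026, 0.1558, 0.0294]
wrist_force: [0.2, -0.7, -5.2]
ee_pos: [0.5028, 0.1558, 0.0284]
wrist_force: [-1.5, -0.5, -1.1]
```

```bash
python3 -m pendant '[[[0,0,-0.0005],0,0.03],[[0,0,-0.0005],0,0.03],[[-0.002,0,-0.0005],0,0.03],[[-0.004,0,-0.0005],0,0.03],[[-0.005,-0.001,-0.0005],0,0.03],[[-0.005,-0.001,-0.0005],0,0.03],[[-0.005,-0.001,-0.0005],0,0.03]]' | egrep 'ee_pos|wrist_f'
python3 -m pendant '[[[0,0.002,0],0,0.03],[[0,0.004,0],0,0.03],[[-0.001,0.006,0],0,0.03],[[-0.001,0.007,0],0,0.03],[[-0.001,0.007,0],0,0.03],[[-0.001,0.007,0],0,0.03]]' | egrep 'ee_pos|wrist_f|rot'
```

```text
ee_pos: [0.5001, 0.1557, 0.0284]
wrist_force: [4.2, 0.8, 4.4]
ee_pos: [0.4984, 0.1584, 0.0284]
tool_rot: [-0.204, 3.132, -0.006]
wrist_force: [4.1, -6.2, 9.0]
```

```bash
python3 -m pendant '[[[0,0.001,0.0004],0,0.03],[[0,0.002,0.0004],0,0.03],[[0,0.003,0.0004],0,0.03],[[0,0.003,0.0004],0,0.03],[[0,0.003,0.0004],0,0.03]]' | egrep 'ee_pos|wrist_f|rot'
python3 -m pendant '[[[0,0.001,0],0,0.03],[[0,0.002,0],0,0.03],[[0,0.002,0],0,0.03],[[0,0.002,0],0,0.03]]' | egrep 'ee_pos|wrist_f|rot'
```

```text
ee_pos: [0.4973, 0.1609, 0.0285]
tool_rot: [-0.204, 3.135, -0.007]
wrist_force: [1.8, -6.4, 7.5]
ee_pos: [0.4969, 0.1625, 0.0285]
tool_rot: [0.203, -3.134, 0.008]
wrist_force: [0.5, -6.1, 9.0]
```

```bash
for i in 1 2 3; do python3 -m pendant '[[[0,0.001,0],0,0.03],[[0,0.0015,0],0,0.03],[[0,0.0015,0],0,0.03],[[0,0.0015,0],0,0.03]]' | egrep 'ee_pos|wrist_f|rot'; done
```

```text
ee_pos: [0.4968, 0.1633, 0.0285]
tool_rot: [0.203, -3.134, 0.009]
wrist_force: [0.8, -6.9, 9.8]
ee_pos: [0.4968, 0.1634, 0.0285]
tool_rot: [0.202, -3.134, 0.012]
wrist_force: [1.6, -9.7, 11.4]
ee_pos: [0.4967, 0.1634, 0.0285]
tool_rot: [0.202, -3.133, 0.015]
wrist_force: [1.1, -12.2, 11.4]
```

```bash
for i in 1 2 3; do python3 -m pendant '[[[-0.001,0,0],0,0.03],[[-0.002,0,0],0,0.03],[[-0.002,0,0],0,0.03],[[-0.002,0,0],0,0.03]]' | egrep 'ee_pos|wrist_f|rot'; done
```

```text
ee_pos: [0.4968, 0.1635, 0.0286]
tool_rot: [-0.202, 3.133, -0.015]
wrist_force: [5.0, -11.8, 8.9]
ee_pos: [0.4968, 0.1637, 0.0285]
tool_rot: [-0.203, 3.129, -0.014]
wrist_force: [8.5, -11.8, 5.4]
ee_pos: [0.4964, 0.1638, 0.0286]
tool_rot: [-0.204, 3.126, -0.014]
wrist_force: [10.5, -11.5, 3.9]
```

```bash
for i in 1 2; do python3 -m pendant '[[[-0.001,0,0],0,0.03],[[-0.002,0,0],0,0.03],[[-0.002,0,0],0,0.03],[[-0.002,0,0],0,0.03]]' | egrep 'ee_pos|wrist_f|rot'; done
python3 - <<'E'
from m import *
s=snap('wrist'); np.savez('w4.npz',**s)
x=s['color'][0:300,130:380]; cv2.imwrite('pics/w4.png',cv2.resize(x,None,fx=2,fy=2,interpolation=cv2.INTER_CUBIC)[:,:,::-1]); print(monitor.read_state()['wrist_torque'])
E
```

```text
ee_pos: [0.4949, 0.1635, 0.0286]
tool_rot: [-0.203, 3.125, -0.014]
wrist_force: [12.7, -12.1, 1.5]
ee_pos: [0.4932, 0.1633, 0.0286]
tool_rot: [-0.203, 3.124, -0.014]
wrist_force: [11.2, -13.0, 2.5]
[-2.62259977 -2.16288942  0.70449113]
```

View pics/w4.png

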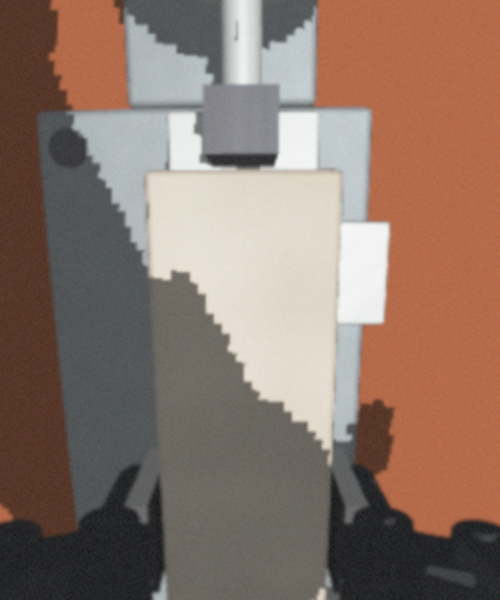

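The close view shows the prism flush on the side-stop block at (338,270 in the crop). Its end at row 172 sits just short of, or at, the end stop under the bracket. I'll keep sliding it along x.

```bash
for i in 1 2 3; do python3 -m pendant '[[[-0.0005,0,0],0,0.03],[[-0.001,0,0],0,0.03],[[-0.001,0,0],0,0.03],[[-0.001,0,0],0,0.03]]' | egrep 'ee_pos|wrist_f|rot'; done
```

```text
ee_pos: [0.4932, 0.1633, 0.0286]
tool_rot: [-0.201, 3.123, -0.014]
wrist_force: [13.7, -12.0, 0.3]
ee_pos: [0.4932, 0.1634, 0.0287]
tool_rot: [-0.201, 3.121, -0.014]
wrist_force: [14.5, -12.2, -0.5]
ee_pos: [0.4932, 0.1634, 0.0287]
tool_rot: [-0.2, 3.119, -0.013]
wrist_force: [16.0, -13.2, -3.0]
```

```bash
for i in 1 2 3; do python3 -m pendant '[[[-0.001,0,-0.0003],0,0.03],[[-0.0015,0,-0.0005],0,0.03],[[-0.0015,0,-0.0005],0,0.03],[[-0.0015,0,-0.0005],0,0.03]]' | egrep 'ee_pos|wrist_f|rot'; done
python3 - <<'E'
from m import *
s=snap('wrist')
x=s['color'][20:170,180:330]; cv2.imwrite('pics/w5.png',cv2.resize(x,None,fx=4,fy=4,interpolation=cv2.INTER_CUBIC)[:,:,::-1])
E
```

```text
ee_pos: [0.4932, 0.1634, 0.0287]
tool_rot: [-0.198, 3.116, -0.013]
wrist_force: [18.2, -12.5, -0.7]
ee_pos: [0.4932, 0.1634, 0.0287]
tool_rot: [-0.197, 3.113, -0.012]
wrist_force: [19.2, -14.0, 0.5]
ee_pos: [0.4931, 0.1634, 0.0287]
tool_rot: [-0.195, 3.11, -0.011]
wrist_force: [20.6, -13.5, 0.8]
```

View pics/w5.png

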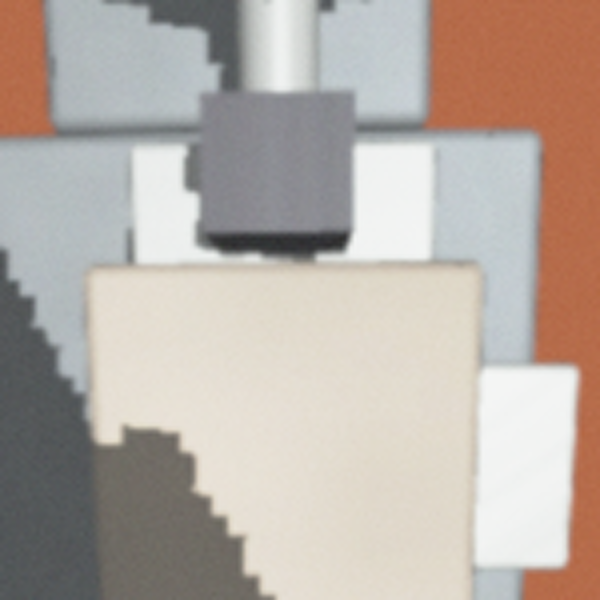

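The view shows the prism end against the end stop at row 265 and its side on the side-stop block at (478,465). I'll check that it lies flat.

Run:
```python
from m import *
A=[]
for i in range(4):
    s=snap('wrist'); P=cloud(s)
    p=P[92:225,212:290]; 
    c=p.reshape(-1,3); c=c[abs(c[:,2]-.058)<.012]; 
    k,*_=np.linalg.lstsq(np.c_[c[:,:2]-c[:,:2].mean(0),np.ones(len(c))],c[:,2],rcond=None); A.append(k)
    q=c
print(np.mean(A,0)[:2]*57.3,np.mean(A,0)[2],np.std(A,0),len(q))
# same for the bed's own surface left of the prism as reference
st=monitor.read_state(); print(st['wrist_force'],st['wrist_torque'],st['grip_force'],st['time_s'])
r=cast(s,[[202,87],[300,87],[212,225],[293,225]],.058)[:,:2]; print(r.round(4).tolist())
d=P[70:250,148:200].reshape(-1,3); d=d[abs(d[:,2]-.018)<.008]; k,*_=np.linalg.lstsq(np.c_[d[:,:2]-d[:,:2].mean(0),np.ones(len(d))],d[:,2],rcond=None); print('bed',k[:2]*57.3,k[2],len(d))
```

```text
[ 0.27480962 -0.45494954] 0.058115559948178505 [9.52208707e-05 4.75204863e-04 2.59226403e-06] 10341
[ 20.30307073 -12.76936534   1.86232328] [-2.92597698 -3.7929752   0.42441085] 33.63603204488754 16.2167
[[0.4167, 0.1344], [0.412, 0.1726], [0.4749, 0.1432], [0.4702, 0.1795]]
bed [-0.16341963  0.03502214] 0.017892151803555252 7525
```

```bash
python3 -m pendant '[[[-0.0005,0,-0.0003],0,0.03],[[-0.0005,0,-0.0003],0,0.03],[[-0.0005,0,-0.0003],0,0.03],[[-0.0005,0,-0.0003],0,0.03],[[-0.0005,0,-0.0003],0,0.03],[[-0.0005,0,-0.0003],0,0.03],[[-0.0005,0,-0.0003],0,0.03],[[-0.0005,0,-0.0003],0,0.03]]'
python3 -c "from h import *; print(workorder.finish_job())"
```

```text
time_s: 16.88
ee_pos: [0.4932, 0.1634, 0.0287]
tool_rot: [-0.195, 3.109, -0.011]
wrist_force: [20.2, -14.5, 2.0]
width: 0.0395
grip_force: 33.9
the job is handed in; nothing more can be done
None
```

I handed the job in at about 17 s with the prism lying flat on the bed (under 0.6° tilt) and held at about 34 N grip, pressed on both stops at an estimated 7 N or more on the end stop and about 15 N on the side stop; the hand-in returned no verdict.

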